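Find the unlatched flap of the bench duct and push it open

TASK

A socket is needed: one of the four blue flaps along the top of the watchmaker's bench service duct has been left unlatched, and you cannot see which. Press the black pads gently with the fingertips, one flap after another, until you find the flap that rocks, then push that pad down until the flap is all the way open and leave it standing open. Do not force the latched flaps, and leave the dome, loupe, movement holder and tweezers where they are.

Things in the scene. Friction and masses are not known exactly. Their poses are not given: they have to be found in the camera images.
- duct: bench service duct: hollow aluminium box 140 mm deep (x), 362 long (y), 90 high, black end caps, fixed to the bench. Origin: centre of its underside; x points away from the robot (within 0.3 rad), z up. In its top lie four identical flush blue flaps, 109.5 x 72 x 4 mm, at 84 mm pitch, 2 mm from the fixed bars beside them. Under them it is open down to a floor 4 mm above the bench
- pad0 (a point): middle of the ribbed black press pad (24 x 46 mm) on top of the leftmost (+y) flap, at duct x +28, y +126, z 90 mm when shut; it moves with the flap. Pressed straight down here a latched flap yields no more than about 1 mm and is firm; the unlatched one gives way at about 1 to 2 N and keeps going with little resistance. Which is unlatched varies and cannot be seen
- pad1 (a point): middle of the ribbed black press pad (24 x 46 mm) on top of the second (from +y) flap, at duct x +28, y +42, z 90 mm when shut; it moves with the flap. Pressed straight down here a latched flap yields no more than about 1 mm and is firm; the unlatched one gives way at about 1 to 2 N and keeps going with little resistance. Which is unlatched varies and cannot be seen
- pad2 (a point): middle of the ribbed black press pad (24 x 46 mm) on top of the third (from +y) flap, at duct x +28, y -42, z 90 mm when shut; it moves with the flap. Pressed straight down here a latched flap yields no more than about 1 mm and is firm; the unlatched one gives way at about 1 to 2 N and keeps going with little resistance. Which is unlatched varies and cannot be seen
- pad3 (a point): middle of the ribbed black press pad (24 x 46 mm) on top of the rightmost (-y) flap, at duct x +28, y -126, z 90 mm when shut; it moves with the flap. Pressed straight down here a latched flap yields no more than about 1 mm and is firm; the unlatched one gives way at about 1 to 2 N and keeps going with little resistance. Which is unlatched varies and cannot be seen
- flap0 (a joint): tilt (rad) of that flap on its pivot, a level line along the duct's y at duct x -18, z 88 mm: the far part with the pad (70 mm) sinks into the duct, the near part (39.5 mm) rises. 0 shut, 0.8 fully open at its stop (far edge 50 mm down). Friction hinge: stays where left. The opening over the far part ends at duct x +54.5 mm; a finger can follow the flap down inside
- flap1 (a joint): tilt (rad) of that flap on its pivot, a level line along the duct's y at duct x -18, z 88 mm: the far part with the pad (70 mm) sinks into the duct, the near part (39.5 mm) rises. 0 shut, 0.8 fully open at its stop (far edge 50 mm down). Friction hinge: stays where left. The opening over the far part ends at duct x +54.5 mm; a finger can follow the flap down inside
- flap2 (a joint): tilt (rad) of that flap on its pivot, a level line along the duct's y at duct x -18, z 88 mm: the far part with the pad (70 mm) sinks into the duct, the near part (39.5 mm) rises. 0 shut, 0.8 fully open at its stop (far edge 50 mm down). Friction hinge: stays where left. The opening over the far part ends at duct x +54.5 mm; a finger can follow the flap down inside
- flap3 (a joint): tilt (rad) of that flap on its pivot, a level line along the duct's y at duct x -18, z 88 mm: the far part with the pad (70 mm) sinks into the duct, the near part (39.5 mm) rises. 0 shut, 0.8 fully open at its stop (far edge 50 mm down). Friction hinge: stays where left. The opening over the far part ends at duct x +54.5 mm; a finger can follow the flap down inside
- dome: glass dust dome with a pale knob on a blue base, 92 mm across, 86 mm high, loose on the bench on the robot's side of the duct. Origin: centre of its underside. Leave it alone
- loupe: black eyeglass loupe, 36 mm across, 30 mm high, loose on the bench on the robot's side of the duct. Origin: centre of its underside. Leave it alone
- holder: round blue movement holder with a steel watch movement on it, 50 mm across, 29 mm high, loose on the bench beyond the duct. Origin: centre of its underside. Leave it alone
- tweezers: dark steel tweezers lying flat on the bench beyond the duct, 122 mm long (along its x), 10 mm wide and high. Origin: on the bench at mid-length. Leave it alone

How it is judged (in metres and radians):
On the way:
1. the unlatched flap rocks under the finger (contact force between the fingers and duct above 0.3 N and value of joint any of flap0, flap1, flap2, flap3 above 0.12 rad).
At the end, for the whole second after the job is handed in: the unlatched flap stands open at 0.7 rad or more of its 0.8 rad, at rest, and the dome, loupe, holder and tweezers are within 10 mm of where they stood (value of joint any of flap0, flap1, flap2, flap3 above 0.7 rad and velocity of joint flap0 between -0.05 and 0.05 rad/s and velocity of joint flap1 between -0.05 and 0.05 rad/s and velocity of joint flap2 between -0.05 and 0.05 rad/s and velocity of joint flap3 between -0.05 and 0.05 rad/s and distance of each of dome, loupe, holder, tweezers from where it was at the start of the episode below 0.01 m); the robot touches nothing.
It fails at once if the duct or a flap is forced: pressed with more than 35 N (contact force between the fingers and duct above 35 N).
It fails at once if the dome, loupe, movement holder or tweezers are moved by more than 10 mm or lifted (distance of any of dome, loupe, holder, tweezers from where it was at the start of the episode above 0.01 m).
It also fails if it takes over 48 s, if anything falls off the work surface, if the arm or the gripper's body presses on something with over 40 N, if the wrist force passes 120 N, or if a joint passes its speed limit or range.

ROBOT

A 6-joint arm with a two-finger parallel gripper is mounted at the origin on the work surface. World frame = base frame: x ahead of the robot, y to its left, z up, the work surface at z = 0. Lengths are in mm, angles in rad, forces in N, time in s.
With the tool pointing down it reaches from about 350 to 975 mm from the base axis. Payload 7.1 kg.
Tool frame: the origin (TCP) lies at the very end of the fingers, on their centre line; the grasp point (between the pads) lies 19 mm behind it; y points along the fingers, x is the direction in which the jaws open and shut, and the axes are right-handed (so a half turn about y gives the same grasp; the last joint's range is limited). The gripper opens to 88 mm and grips with 3 to 60 N. Pads are 20 mm wide; open, the fingers measure 115 mm over their backs; the gripper's body (75 mm by 178 mm) begins 61 mm behind the grasp point.
Start: joints at [-1.362, 0.423, 1.63, -0, 1.089, -0.019], TCP at [141.166, -608.832, 222.675] pointing down, gripper open.
Joint ranges: [-3, 3], [-0.9, 2.11], [0.09, 2.58], [-1.31, 4.45], [0.11, 2.69], [-2.54, 2.54]. Speed limits (rad/s): [2.39, 2.39, 3.01, 3.14, 3.14, 3.14].

INTERFACE

Orientations are given as a rotation vector (axis times angle).
In Python, from workcell import ctrl gives the robot as it stands. The module is installed in compiled form; this text tells all that it offers.
- The arm moves only by the tool jog_arm, never from a script. Its argument "steps" is a list of rows, each an object with "turn": the turn, a rotation vector about the world's x, y, z scaled (see below), a list of three; "dp": the shift along the world's x, y, z scaled (see below), a list of three; "claw": the opening, from 0 (shut) to 1 (fully open). In form: [{"turn": [wx, wy, wz], "dp": [x, y, z], "claw": claw}, ...]. A call has 1 to 12 rows; each row is the pose to reach, as a shift and turn from the pose measured when the call began, turning the shorter way round; what a row does not reach only later rows make up. The controller multiplies each number of a shift by 80 mm and each number of a turn by pi rad. A row lasts 1/12 s, in which the tool goes at most 41.7 mm and 7.16 degrees, less where a joint would pass 70% of its speed; a pose out of reach is approached as far as the arm can. A call with a number of a shift or a turn outside -1 to 1 is refused whole. A call with a gripper value outside its range is refused whole. The fingers move at their own pace and stop on an object; the grip force is fixed at half the most. Time passes only in rows, so rows that repeat a pose let the fingers close. It gives the time, the measured TCP pose, the force and the opening at its end, in the units of the state.
- ctrl.get_obs(): the state, without advancing time (a new reading comes with each control period).
- ctrl.get_image(name): name is "scene" or "top" or "wrist"; returns a dict with "img" (480x640x3 uint8, red, green, blue), "range_z" (480x640 float32, mm along the optical axis (not along the pixel's ray), 0 where there is no reading), "fovy" (degrees; the focal length in pixels is half the picture's height over the tangent of half this angle, whatever the lens; pixels are square), "cx", "cy" (the principal point, pixels), "camera_from_world" (4x4, takes a point from world to camera coordinates); the wrist camera has in their place "hand_eye" (4x4, takes a point from camera to tool coordinates, whose origin is the TCP and whose axes are the tool frame's). Camera axes: x right, y down, z forward; pixel columns grow to the right and rows downward; lengths in mm; the calibration is good to about 2 mm. A picture is of the moment at which its call begins: read the wrist's pose just before it.
- ctrl.close_job(): hands the job in, once; it reports no verdict.
The state is a dict: "t": time; "qpos": joint angles; "qvel": joint speeds; "joint_torque": joint torques, N m; "ee_pos": TCP position; "orientation": TCP orientation; "ft_force": force on the tool from outside, world axes, zero at the start; "moment": the same for the moment, N m; "width": finger opening in mm.
Only numpy, scipy, OpenCV 4.12 (cv2) and the standard library are available. Lean on these libraries where they do the work, as an engineer would, in place of code of your own. Each camera call takes 0.05 s, during which the arm holds its last target.

## Working session

There is one attempt and no reset: what is moved stays moved. The work goes in short steps, Python scripts to look and compute and a tool call to move; the robot and the scene stay as the last step left them, time stands still between calls to the robot, and variables do not carry over. Pictures are saved under pics/ and viewed, and the job is handed in when it is done.

Besides the shell and the picture viewer there is one more tool, called after "Call:" by a JSON object that holds its "name" and its "arguments", one argument or row to a line. jog_arm: Moves the arm, as the interface text tells. Its arguments: {"type":"object","properties":{"steps":{"type":"array","items":{"type":"object","properties":{"turn":{"type":"array","items":{"type":"number"}},"dp":{"type":"array","items":{"type":"number"}},"claw":{"type":"number"}}}}},"required":["steps"]}

```bash
mkdir -p pics; python3 - <<'E'
from workcell import ctrl
import cv2,numpy as np
o=ctrl.get_obs();print(o)
for n in("scene","top"):
    d=ctrl.get_image(n);np.savez(n+".npz",**d)
    cv2.imwrite(f"pics/{n}0.png",d["img"][:,:,::-1]);print(n,d["fovy"],d["cx"],d["cy"],d["camera_from_world"])
E
```

```text
{'t': 0.0, 'qpos': array([-1.36198501e+00,  4.23840487e-01,  1.63068731e+00,  2.44555908e-06,
        1.08862838e+00, -1.90230981e-02]), 'qvel': array([ 0.00024194, -0.00136933, -0.00099646, -0.00014232, -0.00085074,
       -0.00173757]), 'joint_torque': array([ 3.60288032e-03, -5.44614494e+01, -2.73669577e+01,  6.45785825e-02,
        2.26737431e-02, -1.39725112e-04]), 'ee_pos': array([ 141.06191403, -608.29142555,  221.90299246]), 'orientation': array([-1.30736123,  1.04058688, -1.03857508]), 'ft_force': array([0.33336377, 0.2782087 , 0.00276162]), 'moment': array([ 0.02217816,  0.02370721, -0.00362474]), 'width': 87.99760031964823}
scene 56.92646901588473 322.0025587097245 245.94549930970868 [[-5.41316677e-01  8.40507598e-01 -2.28742861e-02  2.55934708e+02]
 [ 5.73524823e-01  3.49203274e-01 -7.41030601e-01 -2.54634997e+02]
 [-6.14854074e-01 -4.14251193e-01 -6.71081527e-01  1.07551242e+03]
 [ 0.00000000e+00  0.00000000e+00  0.00000000e+00  1.00000000e+00]]
top 45.08334497347697 322.2588029153698 246.8814391858064 [[ 2.80150624e-02 -9.99168993e-01  2.96053865e-02 -1.71128525e+00]
 [-9.95344094e-01 -3.06158143e-02 -9.13936867e-02  5.55503063e+02]
 [ 9.22241310e-02 -2.69071467e-02 -9.95374661e-01  8.25362078e+02]
 [ 0.00000000e+00  0.00000000e+00  0.00000000e+00  1.00000000e+00]]
```

View pics/scene0.png

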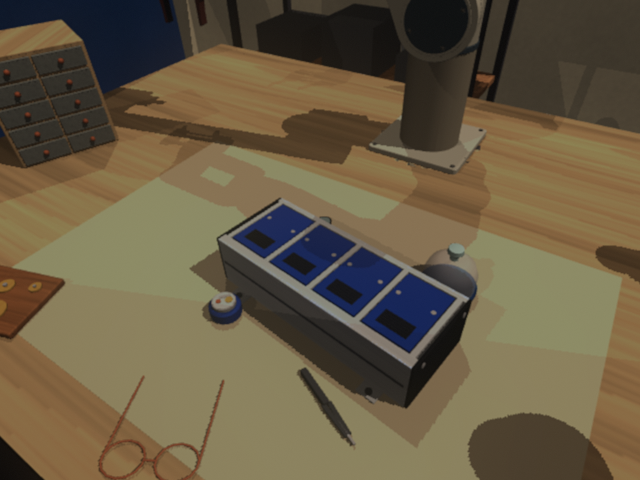

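View pics/top0.png

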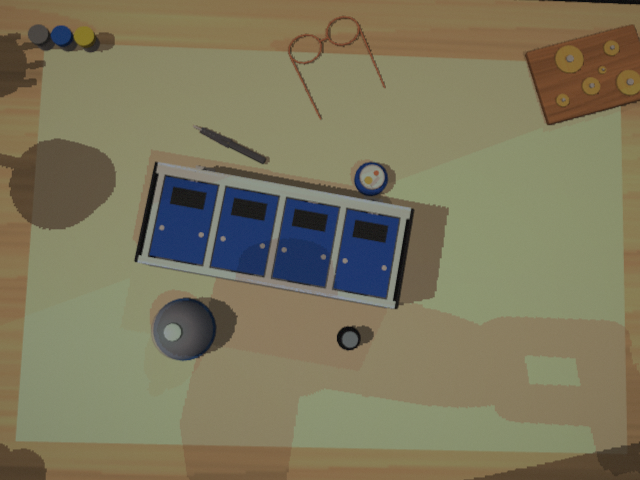

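```bash
cat > h.py <<'E'
import numpy as np,cv2
def ray(d,u,v,z):
    f=240/np.tan(np.radians(float(d["fovy"])/2));T=d["camera_from_world"];R=T[:3,:3];c=-R.T@T[:3,3]
    r=R.T@np.array([(u-d["cx"])/f,(v-d["cy"])/f,1]);return c+r*(z-c[2])/r[2]
E
python3 - <<'E'
from h import *
from scipy.spatial.transform import Rotation as Ro
from workcell import ctrl
o=ctrl.get_obs();R=Ro.from_rotvec(o["orientation"]).as_matrix();print(R.round(3),o["ee_pos"])
d=np.load("top.npz");im=d["img"];hsv=cv2.cvtColor(im,cv2.COLOR_RGB2HSV)
m=cv2.inRange(hsv,(108,130,40),(130,255,255));m[:160]=0;m[310:]=0
m=cv2.morphologyEx(m,cv2.MORPH_OPEN,np.ones((3,3)))
cs=[c for c in cv2.findContours(m,0,2)[0] if cv2.contourArea(c)>1500]
cs.sort(key=lambda c:c[:,0,0].mean())
for c in cs:
    P=np.array([ray(d,*p,90)[:2] for p in c[:,0]],np.float32);r=cv2.minAreaRect(P);print(r)
    # pad
    h=np.zeros(m.shape,np.uint8);cv2.drawContours(h,[cv2.convexHull(c)],-1,255,-1);h=cv2.erode(h,np.ones((5,5)))
    k=((im.max(2)<45)&(h>0)).astype(np.uint8)
    n,l,s,ce=cv2.connectedComponentsWithStats(k);i=1+s[1:,4].argmax();print("pad",ce[i],s[i],ray(d,*ce[i],90), "depth",d["range_z"][int(ce[i][1]),int(ce[i][0])])
E
```

```text
[[ 0.226 -0.     0.974]
 [-0.974  0.001  0.226]
 [-0.001 -1.     0.   ]] [ 141.04900831 -608.35949956  221.97511889]
((580.2296752929688, 205.5126953125), (72.0478515625, 110.67732238769531), 81.46810913085938)
pad [187.56642066 197.78597786] [170 187  36  22 542] [610.74810028 201.48268691  90.        ] depth 787.33636
((568.052734375, 122.56330871582031), (71.75869750976562, 110.1624755859375), 81.43731689453125)
pad [248.43413729 208.8961039 ] [231 199  35  21 539] [598.18887502 118.3875198   90.        ] depth 787.69116
((555.5648803710938, 39.477264404296875), (71.5221176147461, 109.9572525024414), 81.44425201416016)
pad [309.18233083 219.87781955] [292 210  35  21 532] [585.76655311  35.23264984  90.        ] depth 787.8881
((543.08447265625, -43.618839263916016), (71.84957122802734, 109.99461364746094), 81.51658630371094)
pad [369.65413534 230.87218045] [353 221  34  21 532] [573.28040325 -47.77490099  90.        ] depth 789.66064
```

Call:
{"name": "jog_arm", "arguments": {
  "steps": [
    {"dp": [0.4, 0.5, 0], "turn": [0, 0, -0.03], "claw": 0},
    {"dp": [0.8, 1, 0], "turn": [0, 0, -0.06], "claw": 0},
    {"dp": [0.8, 1, 0], "turn": [0, 0, -0.09], "claw": 0},
    {"dp": [0.8, 1, 0], "turn": [0, 0, -0.12], "claw": 0}
  ]
}}

```text
t: 0.43
ee_pos: [206.8, -524.7, 221.4]
orientation: [-1.131, 1.322, -1.316]
ft_force: [-0.8, -0.4, -0.3]
width: 64.3
```

Call:
{"name": "jog_arm", "arguments": {
  "steps": [
    {"dp": [0.4, 0.5, 0], "turn": [0, 0, 0], "claw": 0},
    {"dp": [0.8, 1, 0], "turn": [0, 0, 0], "claw": 0},
    {"dp": [0.8, 1, 0], "turn": [0, 0, 0], "claw": 0},
    {"dp": [0.8, 1, 0], "turn": [0, 0, 0], "claw": 0}
  ]
}}

```text
t: 0.77
ee_pos: [272.4, -441.2, 220.9]
orientation: [-1.131, 1.321, -1.312]
ft_force: [0.2, -0.1, -0.3]
width: 37.9
```

Call:
{"name": "jog_arm", "arguments": {
  "steps": [
    {"dp": [0.4, 0.5, 0], "turn": [0, 0, 0], "claw": 0},
    {"dp": [0.8, 1, 0], "turn": [0, 0, 0], "claw": 0},
    {"dp": [0.8, 1, 0], "turn": [0, 0, 0], "claw": 0},
    {"dp": [0.8, 1, 0], "turn": [0, 0, 0], "claw": 0}
  ]
}}

```text
t: 1.1
ee_pos: [337.8, -358.8, 220.8]
orientation: [-1.132, 1.32, -1.309]
ft_force: [-0.3, 0.8, -0.4]
width: 11.5
```

Call:
{"name": "jog_arm", "arguments": {
  "steps": [
    {"dp": [0.4, 0.5, 0], "turn": [0, 0, 0], "claw": 0},
    {"dp": [0.75, 1, 0], "turn": [0, 0, 0], "claw": 0},
    {"dp": [0.75, 1, 0], "turn": [0, 0, 0], "claw": 0},
    {"dp": [0.75, 1, 0], "turn": [0, 0, 0], "claw": 0}
  ]
}}

```text
t: 1.43
ee_pos: [399.1, -277.4, 220.7]
orientation: [-1.133, 1.318, -1.307]
ft_force: [-0.9, 0.3, -0.3]
width: 0.4
```

Call:
{"name": "jog_arm", "arguments": {
  "steps": [
    {"dp": [0.4, 0.5, 0], "turn": [0, 0, 0], "claw": 0},
    {"dp": [0.75, 1, 0], "turn": [0, 0, 0], "claw": 0},
    {"dp": [0.75, 1, 0], "turn": [0, 0, 0], "claw": 0},
    {"dp": [0.75, 1, 0], "turn": [0, 0, 0], "claw": 0}
  ]
}}

```text
t: 1.77
ee_pos: [460.6, -196.7, 220.7]
orientation: [-1.134, 1.315, -1.305]
ft_force: [0.2, -0.2, -0.6]
width: 0.4
```

Call:
{"name": "jog_arm", "arguments": {
  "steps": [
    {"dp": [0.4, 0.5, 0], "turn": [0, 0, 0], "claw": 0},
    {"dp": [0.7, 0.95, 0], "turn": [0, 0, 0], "claw": 0},
    {"dp": [0.7, 0.95, 0], "turn": [0, 0, 0], "claw": 0},
    {"dp": [0.7, 0.95, 0], "turn": [0, 0, 0], "claw": 0}
  ]
}}

```text
t: 2.1
ee_pos: [517.6, -120.7, 220.5]
orientation: [-1.135, 1.313, -1.304]
ft_force: [-0.0, -0.5, -0.2]
width: 0.6
```

```bash
python3 - <<'E'
from workcell import ctrl
from scipy.spatial.transform import Rotation as Ro
o=ctrl.get_obs();print(o["t"],o["ee_pos"],o["qpos"],o["width"],o["ft_force"]);print(Ro.from_rotvec(o["orientation"]).as_matrix().round(3))
E
```

```text
2.1 [ 517.6030443  -120.67102962  220.51805559] [-0.2557389   0.28974288  1.83738238  0.0086885   1.01589985  1.44804373] 0.5901216046947343 [-0.04620543 -0.518072   -0.1594389 ]
[[-0.137  0.     0.991]
 [-0.991  0.008 -0.137]
 [-0.008 -1.    -0.001]]
```

Call:
{"name": "jog_arm", "arguments": {
  "steps": [
    {"dp": [0.35, 0.45, -0.2], "turn": [0, 0, 0], "claw": 0},
    {"dp": [0.7, 0.91, -0.5], "turn": [0, 0, 0], "claw": 0},
    {"dp": [0.7, 0.91, -1], "turn": [0, 0, 0], "claw": 0},
    {"dp": [0.7, 0.91, -1], "turn": [0, 0, 0], "claw": 0},
    {"dp": [0.7, 0.91, -1], "turn": [0, 0, 0], "claw": 0},
    {"dp": [0.7, 0.91, -1], "turn": [0, 0, 0], "claw": 0}
  ]
}}

```text
t: 2.6
ee_pos: [572.7, -49.7, 140.5]
orientation: [-1.137, 1.315, -1.304]
ft_force: [0.1, 0.2, 0.1]
width: 0.5
```

Call:
{"name": "jog_arm", "arguments": {
  "steps": [
    {"dp": [0, 0, -0.25], "turn": [0, 0, 0], "claw": 0},
    {"dp": [0, 0, -0.44], "turn": [0, 0, 0], "claw": 0},
    {"dp": [0, 0, -0.5], "turn": [0, 0, 0], "claw": 0},
    {"dp": [0, 0, -0.5], "turn": [0, 0, 0], "claw": 0}
  ]
}}

```text
t: 2.93
ee_pos: [572.2, -51.2, 101.2]
orientation: [-1.136, 1.316, -1.305]
ft_force: [-0.5, -0.2, 0.1]
width: 0.7
```

```bash
python3 - <<'E'
from workcell import ctrl
import cv2
for n in ("scene","top"):
    d=ctrl.get_image(n);cv2.imwrite(f"pics/{n}1.png",d["img"][:,:,::-1])
o=ctrl.get_obs();print(o["t"],o["ee_pos"],o["ft_force"])
E
```

```text
3.0333 [573.23411594 -50.71794913 102.09557291] [-0.46179688  0.07428554 -0.83134234]
```

View pics/scene1.png

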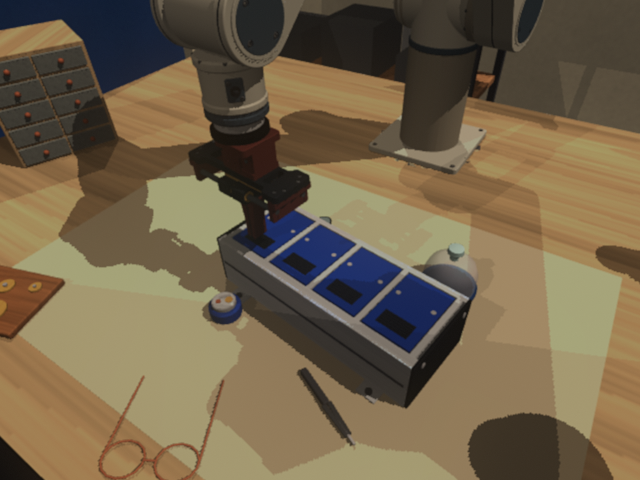

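The fingertips are above pad3 (about pixel 258,235), clear of everything. I'll press gently.

Call:
{"name": "jog_arm", "arguments": {
  "steps": [
    {"dp": [0, 0.02, -0.06], "turn": [0, 0, 0], "claw": 0},
    {"dp": [0, 0.03, -0.1], "turn": [0, 0, 0], "claw": 0},
    {"dp": [0, 0.03, -0.12], "turn": [0, 0, 0], "claw": 0},
    {"dp": [0, 0.03, -0.12], "turn": [0, 0, 0], "claw": 0}
  ]
}}

```text
t: 3.37
ee_pos: [573.1, -48.1, 92.4]
orientation: [-1.135, 1.314, -1.306]
ft_force: [0.5, -0.0, 0.7]
width: 0.4
```

Call:
{"name": "jog_arm", "arguments": {
  "steps": [
    {"dp": [0, 0, -0.015], "turn": [0, 0, 0], "claw": 0},
    {"dp": [0, 0, -0.03], "turn": [0, 0, 0], "claw": 0},
    {"dp": [0, 0, -0.03], "turn": [0, 0, 0], "claw": 0}
  ]
}}

```text
t: 3.62
ee_pos: [573.2, -48.1, 90.1]
orientation: [-1.135, 1.314, -1.305]
ft_force: [-0.2, 0.6, 1.6]
width: 0.6
```

Call:
{"name": "jog_arm", "arguments": {
  "steps": [
    {"dp": [0, 0, -0.01], "turn": [0, 0, 0], "claw": 0},
    {"dp": [0, 0, -0.02], "turn": [0, 0, 0], "claw": 0},
    {"dp": [0, 0, -0.02], "turn": [0, 0, 0], "claw": 0}
  ]
}}

```text
t: 3.87
ee_pos: [573.3, -48.1, 89.9]
orientation: [-1.135, 1.314, -1.305]
ft_force: [-4.8, 0.5, 14.3]
width: 0.2
```

Pad3 is firm at z 89.9 with 14 N, so it's latched. Lift and go to pad2.

Call:
{"name": "jog_arm", "arguments": {
  "steps": [
    {"dp": [0, 0, 0.1], "turn": [0, 0, 0], "claw": 0},
    {"dp": [0, 0, 0.15], "turn": [0, 0, 0], "claw": 0},
    {"dp": [0.08, 0.5, 0.15], "turn": [0, 0, 0], "claw": 0},
    {"dp": [0.16, 1, 0.15], "turn": [0, 0, 0], "claw": 0},
    {"dp": [0.16, 1, 0.15], "turn": [0, 0, 0], "claw": 0},
    {"dp": [0.16, 1, 0.15], "turn": [0, 0, 0], "claw": 0}
  ]
}}

```text
t: 4.37
ee_pos: [586.4, 33.7, 102.0]
orientation: [-1.137, 1.311, -1.303]
ft_force: [-0.6, -0.9, 0.1]
width: 0.5
```

Call:
{"name": "jog_arm", "arguments": {
  "steps": [
    {"dp": [0, 0.02, -0.07], "turn": [0, 0, 0], "claw": 0},
    {"dp": [0, 0.03, -0.11], "turn": [0, 0, 0], "claw": 0},
    {"dp": [0, 0.03, -0.12], "turn": [0, 0, 0], "claw": 0},
    {"dp": [0, 0.03, -0.12], "turn": [0, 0, 0], "claw": 0}
  ]
}}

```text
t: 4.7
ee_pos: [585.8, 35.2, 91.7]
orientation: [-1.137, 1.313, -1.304]
ft_force: [0.7, -0.1, 0.2]
width: 0.3
```

Call:
{"name": "jog_arm", "arguments": {
  "steps": [
    {"dp": [0, 0, -0.02], "turn": [0, 0, 0], "claw": 0},
    {"dp": [0, 0, -0.04], "turn": [0, 0, 0], "claw": 0},
    {"dp": [0, 0, -0.04], "turn": [0, 0, 0], "claw": 0}
  ]
}}

```text
t: 4.95
ee_pos: [586.1, 34.5, 89.9]
orientation: [-1.137, 1.313, -1.304]
ft_force: [-4.2, -1.2, 13.2]
width: 0.2
```

Pad2 is firm too. On to pad1.

Call:
{"name": "jog_arm", "arguments": {
  "steps": [
    {"dp": [0, 0, 0.1], "turn": [0, 0, 0], "claw": 0},
    {"dp": [0, 0, 0.15], "turn": [0, 0, 0], "claw": 0},
    {"dp": [0.08, 0.5, 0.15], "turn": [0, 0, 0], "claw": 0},
    {"dp": [0.15, 1, 0.15], "turn": [0, 0, 0], "claw": 0},
    {"dp": [0.15, 1, 0.15], "turn": [0, 0, 0], "claw": 0},
    {"dp": [0.15, 1, 0.15], "turn": [0, 0, 0], "claw": 0}
  ]
}}

```text
t: 5.45
ee_pos: [598.4, 116.0, 102.1]
orientation: [-1.138, 1.31, -1.302]
ft_force: [0.2, 0.2, -0.4]
width: 0.4
```

Call:
{"name": "jog_arm", "arguments": {
  "steps": [
    {"dp": [0, 0.02, -0.07], "turn": [0, 0, 0], "claw": 0},
    {"dp": [0, 0.04, -0.11], "turn": [0, 0, 0], "claw": 0},
    {"dp": [0, 0.04, -0.12], "turn": [0, 0, 0], "claw": 0},
    {"dp": [0, 0.04, -0.12], "turn": [0, 0, 0], "claw": 0}
  ]
}}

```text
t: 5.78
ee_pos: [597.8, 118.3, 91.8]
orientation: [-1.138, 1.312, -1.303]
ft_force: [0.4, 0.6, -0.7]
width: 0.8
```

Call:
{"name": "jog_arm", "arguments": {
  "steps": [
    {"dp": [0, 0, -0.02], "turn": [0, 0, 0], "claw": 0},
    {"dp": [0, 0, -0.04], "turn": [0, 0, 0], "claw": 0},
    {"dp": [0, 0, -0.04], "turn": [0, 0, 0], "claw": 0}
  ]
}}

```text
t: 6.03
ee_pos: [597.9, 117.8, 88.4]
orientation: [-1.138, 1.312, -1.303]
ft_force: [1.0, 0.1, 0.6]
width: 0.6
```

Pad1 gives way with no force. Push it on down.

Call:
{"name": "jog_arm", "arguments": {
  "steps": [
    {"dp": [0, 0, -0.04], "turn": [0, 0, 0], "claw": 0},
    {"dp": [0, 0, -0.08], "turn": [0, 0, 0], "claw": 0},
    {"dp": [-0.01, 0, -0.12], "turn": [0, 0, 0], "claw": 0},
    {"dp": [-0.02, 0, -0.16], "turn": [0, 0, 0], "claw": 0},
    {"dp": [-0.02, 0, -0.16], "turn": [0, 0, 0], "claw": 0}
  ]
}}

```text
t: 6.45
ee_pos: [595.8, 117.8, 74.8]
orientation: [-1.139, 1.313, -1.303]
ft_force: [0.6, 0.1, -0.2]
width: 0.9
```

Call:
{"name": "jog_arm", "arguments": {
  "steps": [
    {"dp": [0, 0, -0.04], "turn": [0, 0, 0], "claw": 0},
    {"dp": [0, 0, -0.08], "turn": [0, 0, 0], "claw": 0},
    {"dp": [-0.01, 0, -0.12], "turn": [0, 0, 0], "claw": 0},
    {"dp": [-0.02, 0, -0.16], "turn": [0, 0, 0], "claw": 0},
    {"dp": [-0.02, 0, -0.16], "turn": [0, 0, 0], "claw": 0}
  ]
}}

```text
t: 6.87
ee_pos: [593.7, 117.7, 61.2]
orientation: [-1.14, 1.313, -1.303]
ft_force: [-0.2, -0.1, -0.4]
width: 0.2
```

Call:
{"name": "jog_arm", "arguments": {
  "steps": [
    {"dp": [0, 0, -0.03], "turn": [0, 0, 0], "claw": 0},
    {"dp": [0, 0, -0.05], "turn": [0, 0, 0], "claw": 0},
    {"dp": [0, 0, -0.05], "turn": [0, 0, 0], "claw": 0}
  ]
}}

```text
t: 7.12
ee_pos: [594.1, 117.7, 57.2]
orientation: [-1.139, 1.313, -1.303]
ft_force: [1.0, 0.5, 1.3]
width: 0.3
```

```bash
python3 - <<'E'
from workcell import ctrl
import cv2
d=ctrl.get_image("scene");cv2.imwrite("pics/scene2.png",d["img"][:,:,::-1])
E
```

```text
(no output)
```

View pics/scene2.png

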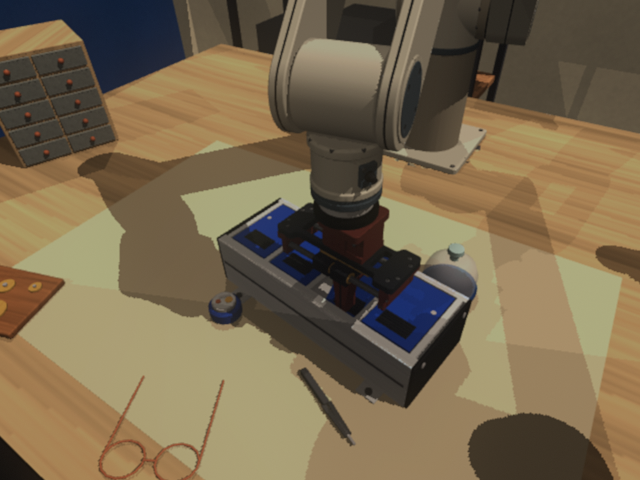

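Flap1 is open under the fingers (around pixel 340,300), with the socket showing at (322,290). I'll go on in small steps to the stop.

Call:
{"name": "jog_arm", "arguments": {
  "steps": [
    {"dp": [0, 0, -0.02], "turn": [0, 0, 0], "claw": 0},
    {"dp": [0, 0, -0.03], "turn": [0, 0, 0], "claw": 0},
    {"dp": [0, 0, -0.03], "turn": [0, 0, 0], "claw": 0}
  ]
}}

```text
t: 7.42
ee_pos: [595.2, 117.7, 55.6]
orientation: [-1.137, 1.311, -1.304]
ft_force: [1.3, -0.9, 4.7]
width: 0.5
```

Call:
{"name": "jog_arm", "arguments": {
  "steps": [
    {"dp": [0, 0, -0.01], "turn": [0, 0, 0], "claw": 0},
    {"dp": [0, 0, -0.02], "turn": [0, 0, 0], "claw": 0},
    {"dp": [0, 0, -0.02], "turn": [0, 0, 0], "claw": 0}
  ]
}}

```text
t: 7.67
ee_pos: [596.1, 117.8, 54.7]
orientation: [-1.136, 1.31, -1.305]
ft_force: [1.2, -1.0, 6.8]
width: 0.4
```

Force is rising and the tip is sliding at about 45° along the flap (tan 0.8 ≈ 1), so it's at the stop. Lift straight out.

Call:
{"name": "jog_arm", "arguments": {
  "steps": [
    {"dp": [0, 0, 0.15], "turn": [0, 0, 0], "claw": 0},
    {"dp": [0, 0, 0.4], "turn": [0, 0, 0], "claw": 0},
    {"dp": [0, 0, 0.7], "turn": [0, 0, 0], "claw": 0},
    {"dp": [0, 0, 1], "turn": [0, 0, 0], "claw": 0},
    {"dp": [0, 0, 1], "turn": [0, 0, 0], "claw": 0}
  ]
}}

```text
t: 8.08
ee_pos: [598.5, 118.3, 139.4]
orientation: [-1.13, 1.306, -1.306]
ft_force: [1.4, 0.9, -0.1]
width: 0.3
```

Call:
{"name": "jog_arm", "arguments": {
  "steps": [
    {"dp": [0, 0, 0.5], "turn": [0, 0, 0], "claw": 0},
    {"dp": [0, 0, 1], "turn": [0, 0, 0], "claw": 0},
    {"dp": [0, -0.5, 1], "turn": [0, 0, 0], "claw": 0},
    {"dp": [0, -1, 1], "turn": [0, 0, 0], "claw": 0}
  ]
}}

```text
t: 8.42
ee_pos: [599.8, 39.2, 222.4]
orientation: [-1.128, 1.3, -1.305]
ft_force: [0.7, -1.1, -1.2]
width: 0.6
```

Call:
{"name": "jog_arm", "arguments": {
  "steps": [
    {"dp": [0, -0.5, 0], "turn": [0, 0, 0], "claw": 0},
    {"dp": [0, -1, 0], "turn": [0, 0, 0], "claw": 0},
    {"dp": [0, -1, 0], "turn": [0, 0, 0], "claw": 0},
    {"dp": [0, -1, 0], "turn": [0, 0, 0], "claw": 0}
  ]
}}

```text
t: 8.75
ee_pos: [599.1, -42.7, 221.9]
orientation: [-1.127, 1.303, -1.307]
ft_force: [0.1, 0.5, 0.5]
width: 0.6
```

Call:
{"name": "jog_arm", "arguments": {
  "steps": [
    {"dp": [0, -0.5, 0], "turn": [0, 0, 0], "claw": 0},
    {"dp": [0, -1, 0], "turn": [0, 0, 0], "claw": 0},
    {"dp": [0, -1, 0], "turn": [0, 0, 0], "claw": 0},
    {"dp": [0, -1, 0], "turn": [0, 0, 0], "claw": 0}
  ]
}}

```text
t: 9.08
ee_pos: [598.7, -122.9, 221.4]
orientation: [-1.126, 1.306, -1.307]
ft_force: [-0.2, -0.3, 0.3]
width: 0.1
```

Call:
{"name": "jog_arm", "arguments": {
  "steps": [
    {"dp": [0, -0.5, 0], "turn": [0, 0, 0], "claw": 0},
    {"dp": [0, -1, 0], "turn": [0, 0, 0], "claw": 0},
    {"dp": [0, -1, 0], "turn": [0, 0, 0], "claw": 0},
    {"dp": [0, -1, 0], "turn": [0, 0, 0], "claw": 0}
  ]
}}

```text
t: 9.42
ee_pos: [598.8, -202.3, 220.9]
orientation: [-1.125, 1.308, -1.307]
ft_force: [0.0, -0.0, -0.2]
width: 0.4
```

```bash
python3 - <<'E'
from workcell import ctrl
import cv2,numpy as np
from h import *
for n in ("scene","top"):
    d=ctrl.get_image(n);cv2.imwrite(f"pics/{n}3.png",d["img"][:,:,::-1]);np.savez(n+"3.npz",**d)
a=np.load("top.npz")
# height profile across flap1 along duct x, from the top camera's range
T=d["camera_from_world"];f=240/np.tan(np.radians(d["fovy"]/2));Ti=np.linalg.inv(T)
v,u=np.mgrid[0:480,0:640];z=d["range_z"]
P=np.stack([(u-d["cx"])/f*z,(v-d["cy"])/f*z,z,np.ones_like(z)],-1)@Ti.T
c=np.array([598.2,118.4])-28*np.array([.989,-.149]);ex=np.array([.989,-.149]);ey=np.array([.149,.989])
q=P[...,:2]-c;X=q@ex;Y=q@ey
for x in range(-56,64,8):
    k=(abs(X-x)<4)&(abs(Y)<20)&(z>0)
    print(x,k.sum(),np.median(P[...,2][k]).round(1) if k.any() else None)
k=(abs(Y)<20)&(X>-35)&(X<12)&(z>0)
s=np.polyfit(X[k],P[...,2][k],1);print("tilt",np.arctan(-s[0]))
o=ctrl.get_obs();print(o["t"],o["ee_pos"],o["qvel"],o["ft_force"])
E
```

```text
-56 125 31.3
-48 205 31.6
-40 207 113.8
-32 169 105.9
-24 164 97.8
-16 159 89.4
-8 153 81.6
0 147 73.2
8 149 65.3
16 139 57.9
24 133 49.0
32 83 41.5
40 106 4.2
48 135 4.2
56 336 73.6
tilt 0.7936555833956735
9.5167 [ 598.66431287 -200.84441589  220.93308048] [ 0.01081948 -0.00427235  0.00087478 -0.0025186   0.00044008 -0.00429565] [ 0.09029109  0.89504889 -0.58799359]
```

View pics/scene3.png

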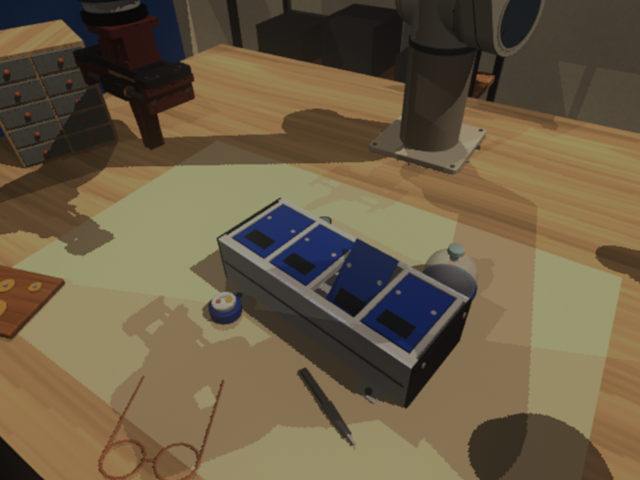

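View pics/top3.png

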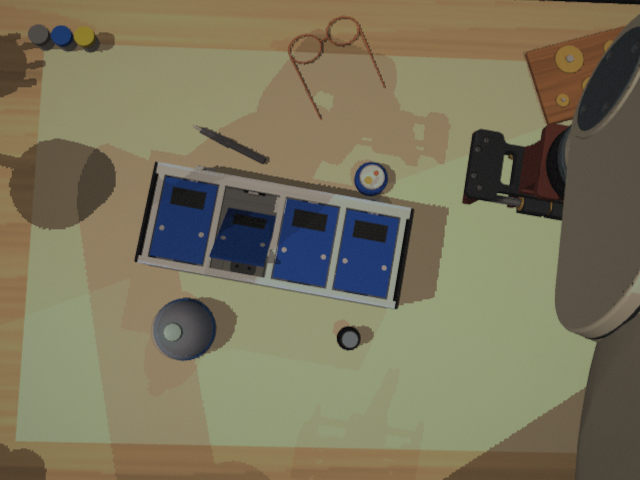

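The second flap stands open, at a measured tilt of 0.79 rad. The dome (184,329), loupe (348,338), holder (371,179) and tweezers (232,145) are at the same pixels as before. The arm is clear, so I'm handing in.

```bash
python3 -c "
from workcell import ctrl
print(ctrl.close_job())"
```

```text
the job is handed in; nothing more can be done
None
```

The unlatched flap was the second from the left (flap1). It is now open at about 0.79 rad of its 0.8, measured from the top camera's depth, and the job is handed in.

- **Search:** I pressed pad3 and then pad2. Both were firm at z ≈ 90 mm, with about 13–14 N on the wrist. Pad1 gave way with under 1 N. I never pressed pad0.
- **Opening:** I pushed pad1 down until the tip began sliding along the sloping flap at about 7 N, then lifted straight out. The highest force I read was about 14 N, against the 35 N limit, though force was only reported at the end of each move.
- **Last checks:** The dome, loupe, holder and tweezers look unmoved in the before and after top pictures, compared by eye and not measured. The arm was well clear of everything at about 9.5 s. No check failed or disagreed, and handing in gives no verdict.

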